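# Swing the bench magnifier over the painted maraca

### The arm

A 6-joint arm with a two-finger parallel gripper is mounted at the origin on the work surface. World frame = base frame: x ahead of the robot, y to its left, z up, the work surface at z = 0. Lengths are in m, angles in rad, forces in N, time in s.
With the tool pointing down it reaches from about 0.35 to 0.975 m from the base axis. Payload 4.9 kg.
Tool frame: the origin (TCP) lies on the front face of the gripper's body, between the roots of the fingers; the fingertips stand 73 mm ahead of it and the grasp point (between the pads) lies 54 mm ahead of it (tip_extent is the distance from the TCP to the fingertips, in m); y points along the fingers, x is the direction in which the jaws open and shut, and the axes are right-handed (so a half turn about y gives the same grasp; the last joint's range is limited). The gripper opens to 85 mm and grips with 20 to 120 N. Pads are 22 mm wide; open, the fingers measure 114 mm over their backs; the gripper's body (76 mm by 85 mm) begins 54 mm behind the grasp point. The pads swing forward as they close: fully open they stand 13 mm farther back than shut.
Start: joints at [-1.34, 0.053, 1.613, -0, 1.476, -0.119], TCP at [0.214, -0.587, 0.304] pointing down, gripper open.
Joint ranges: [-3.01, 3.01], [-1.01, 2.22], [0.06, 2.58], [-1.02, 4.17], [0.09, 2.62], [-3.14, 3.14]. Speed limits (rad/s): [2.57, 2.57, 3.14, 3.14, 3.14, 3.14].

### API

Orientations are given as a unit quaternion [w, x, y, z].
In Python, from plant import state, grab_frame, camera_info, job_done, tip_extent gives the robot as it stands.
- The arm moves only by the tool carry_out, never from a script. Its argument "rows" is a list that holds one entry, the list of rows, each a list of 7 numbers: the turn, a rotation vector about the world's x, y, z as a fraction of full scale, then the shift along the world's x, y, z as a fraction of full scale, then the finger opening in mm, from 0 to 85.4. A call has 1 to 5 rows; each row shifts and turns the commanded pose from where the row before left it; what a row does not reach is not made up. Full scale, the value 1, is 40 mm for a shift and 4 degrees for a turn. A row lasts 1/10 s, in which the tool goes at most 50 mm and 8.59 degrees, less where a joint would pass 70% of its speed; a pose out of reach is approached as far as the arm can. A call with a number of a shift or a turn outside -1 to 1 is refused whole. A call with a gripper value outside its range is refused whole. The fingers move at their own pace and stop on an object; the grip force is fixed at half the most. Time passes only in rows, so rows that do not move let the fingers close. It gives the time, the measured TCP pose, the force and the opening at its end, in the units of the state.
- state(): the state, without advancing time (a new reading comes with each control period).
- grab_frame(name): name is "scene" or "top"; returns the picture (480x640x3 uint8, blue, green, red); there is no depth.
- camera_info(name): a dict with "intrinsics" (3x3 intrinsics, pixels), "k1" (the pictures are not rectified: a ray, as slopes to the right and down, at radius r is drawn at 1 + k1 r^2 times it, then the intrinsics apply), "xyz" and "rotation" of the camera in the world. Camera axes: x right, y down, z forward; pixel columns grow to the right and rows downward; lengths in m; the calibration is good to about 2 mm. A picture is of the moment at which its call begins. camera_info takes no time and is no camera call.
- job_done(): hands the job in, once; it reports no verdict.
The state is a dict: "time": time; "joint_pos": joint angles; "joint_vel": joint speeds; "joint_efforts": joint torques, N m; "tool_pos": TCP position; "tool_rot": TCP orientation; "contact_force": force on the tool from outside, world axes, zero at the start; "ft_torque": the same for the moment, N m; "gripper_width": opening from 0.0 (shut) to 1.0 (fully open).
Only numpy, scipy, OpenCV 4.12 (cv2) and the standard library are available. Lean on these libraries where they do the work, as an engineer would, in place of code of your own. Each camera call takes 0.05 s, during which the arm holds its last target.

### The job

One of the three tall containers stands in the swing of the magnifier: set it upright in the blue tray and leave the other two where they are. Then swing the magnifier by its orange grip until the lens is centred straight over the freshly painted maraca, and last turn its light on: push the dial in, turn it clockwise one position to the green dot and let it spring back out. Do not touch the wet maraca or the clamped arm that holds it, and do not knock anything over.

Things in the scene. Friction and masses are not known exactly. Their poses are not given: they have to be found in the camera images.
- stand: Fixed bench stand: round steel base of 124 mm diameter, 14 mm thick, with an upright post of 20 mm diameter to 166 mm high (32 mm diameter black cap at the top). Origin: on the table at the post's axis. At yaw 0 the magnifier at joint value 0 points along the stand's -x, towards the robot.
- boom (a joint): Swing of the magnifier about the post (rad, vertical axis, anticlockwise from above positive; 0 points along the stand's -x, so positive values lie on the stand's -y side; stops at -1.25 and +1.25). Friction-held: needs about 4 to 5 N sideways at the orange grip and stays where it is let go. It starts at 0.6 to 1.1 and must pass the place of the container in the way to reach the maraca, on the stand's +y side.
- boom_grip (a point): Middle of the upright orange grip of the magnifier: a round peg of 18 mm diameter, 225 mm from the post's axis, whose free part reaches from 133 to 190 mm above the table; this point is at 168 mm. Its x axis points from the grip to the post.
- lens (a point): Centre of the magnifier's lens, 150 mm from the post's axis and 126 mm above the table. White ring of 106 mm outer diameter, 14 mm thick (119 to 133 mm high); the boom tube at the same height joins it to the post. Its x axis points to the post.
- maraca_head (a point): Centre of the red painted maraca head: a ball of 66 mm diameter, 150 mm from the post's axis, centre 58 mm above the table (top at 91 mm). The magnifier passes freely above it. Its x axis points along the wooden stick to the post.
- work_arm: The clamped lower arm of the stand together with the maraca it holds by the stick (wet paint): not to be touched. Origin on the table at the post's axis; the maraca lies along its -x, 0.65 to 1.1 rad clockwise from the stand's -x direction as seen from above, on the stand's +y side. Nothing of it is higher than 91 mm.
- glue: White glue bottle with blue label and blue cap, a straight cylinder of 52 mm diameter, 162 mm high, about 0.28 kg. Loose; origin at the centre of its underside, z up along its axis. Starts upright, either in the swing of the magnifier (about 150 mm from the post, between the magnifier and the maraca) or beside the stand, out of the way; the three containers swap places from start to start.
- varnish: Amber varnish jar with black lid, a straight cylinder of 56 mm diameter, 154 mm high, about 0.34 kg. Loose; origin at the centre of its underside, z up along its axis. Starts upright, either in the swing of the magnifier (about 150 mm from the post, between the magnifier and the maraca) or beside the stand, out of the way; the three containers swap places from start to start.
- tin: Green steel paint tin, a straight cylinder of 54 mm diameter, 166 mm high, about 0.36 kg. Loose; origin at the centre of its underside, z up along its axis. Starts upright, either in the swing of the magnifier (about 150 mm from the post, between the magnifier and the maraca) or beside the stand, out of the way; the three containers swap places from start to start.
- tray: Fixed square blue tray, 150 x 150 mm outside, walls 6 mm thick and 30 mm high, inner floor 6 mm above the table; origin at the centre of its underside, axes along its sides. It and the selector change sides.
- selector: Fixed grey light control box, 130 x 130 x 60 mm; origin at the centre of its underside. On its top, round the dial: black dot = off, green dot = on (next position clockwise from above), red dot = too bright.
- dial (a joint): Angle of the dial (rad), growing clockwise seen from above: 0 = black dot (start), 0.9 = green dot, 1.8 = red dot. A lock lets it turn only about 0.15 either way of each position unless it is pushed down by more than 8 mm; released within about 0.25 of a position it finds it by itself as it springs up.
- dial_push (a joint): How far the dial is pushed down (m): 0 = out, stops at 0.012. The spring needs 3 N at first and 8.5 N at the stop; push by 9 to 11 mm and keep it pushed while turning.
- dial_grip (a point): On the dial's vertical axis, at mid height of its white grip bar, 93 mm above the table when out. The bar is 56 mm long along this point's x axis, 14 mm thick along its y axis and 26 mm high (80 to 106 mm above the table), on a black disc of 68 mm diameter whose top is at 80 mm. The red line on the bar, towards +x, points at the dots.
There are look-alikes about, which are no part of the job. There is more than one size of the glue; the job needs the middle-sized.

How it is judged:
By the outcome, as a careful person would: the job done as asked, in the order asked, and still so for the second after the job is handed in, with the robot touching nothing.
It also fails if it takes over 67 s, if anything falls off the work surface, if the arm or the gripper's body presses on something with over 40 N, if the wrist force passes 120 N, or if a joint passes its speed limit or range.

## Working session

There is one attempt and no reset: what is moved stays moved. The work goes in short steps, Python scripts to look and compute and a tool call to move; the robot and the scene stay as the last step left them, time stands still between calls to the robot, and variables do not carry over. Pictures are saved under pics/ and viewed, and the job is handed in when it is done.

Besides the shell and the picture viewer there is one more tool, called after "Call:" by a JSON object that holds its "api" and its "payload", one argument or row to a line. carry_out: Moves the arm, as the interface text tells. Shift numbers are shares of 40 mm and turn numbers shares of 4 degrees, none past 1 either way. Its arguments: {"type":"object","properties":{"rows":{"type":"array"}},"required":["rows"]}

```bash
ls; mkdir -p pics
python3 - <<'E'
from plant import *
import cv2
print(state(), tip_extent if not callable(tip_extent) else tip_extent())
for n in ("scene","top"):
    cv2.imwrite(f"pics/{n}0.png",grab_frame(n)); print(n,camera_info(n))
E
```

```text
pics
{'time': 0.0, 'joint_pos': array([-1.34000444e+00,  5.33628746e-02,  1.61433062e+00, -2.49415337e-05,
        1.47601104e+00, -1.19010019e-01]), 'joint_vel': array([ 1.32953414e-03, -4.28451794e-04,  2.34927452e-03,  1.26403846e-03,
        5.09978408e-05,  3.97355503e-05]), 'joint_efforts': array([-1.48483417e-03, -3.93678546e+01, -3.70178175e+01, -2.06698837e-04,
        7.05939470e-03,  6.99584710e-07]), 'tool_pos': array([ 0.21407152, -0.58667346,  0.30263727]), 'tool_rot': array([ 0.57986846, -0.57888624,  0.40592816, -0.40480318]), 'contact_force': array([ 0.34406596,  0.46801824, -0.48116991]), 'ft_torque': array([ 0.01168792, -0.0272669 ,  0.05194126]), 'gripper_width': 1.0028258622452306} 0.0726
scene {'intrinsics': array([[433.70027583,   0.        , 317.0754691 ],
       [  0.        , 433.70027583, 246.22977655],
       [  0.        ,   0.        ,   1.        ]]), 'k1': -0.09710765242373938, 'xyz': array([ 1.0044415 , -0.47449847,  0.68442626]), 'rotation': array([-0.38422904,  0.86149769,  0.30184752, -0.13812255])}
top {'intrinsics': array([[520.27727487,   0.        , 321.93288208],
       [  0.        , 520.27727487, 235.45465076],
       [  0.        ,   0.        ,   1.        ]]), 'k1': -0.13003907573912243, 'xyz': array([0.48077968, 0.01104546, 1.06673361]), 'rotation': array([ 0.0529575 , -0.693881  ,  0.71553801, -0.06107381])}
```

View pics/scene0.png

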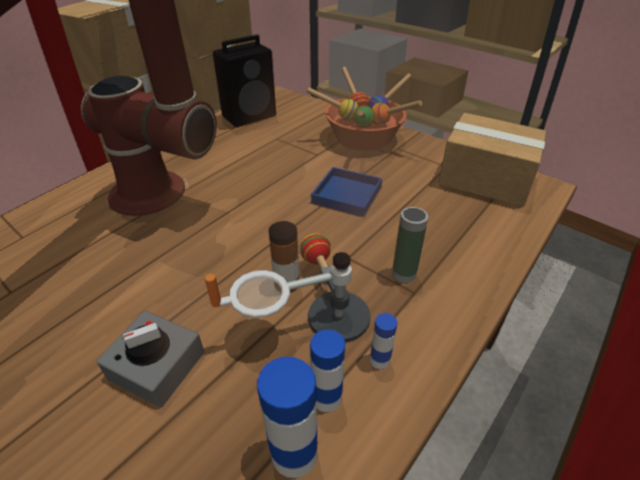

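View pics/top0.png

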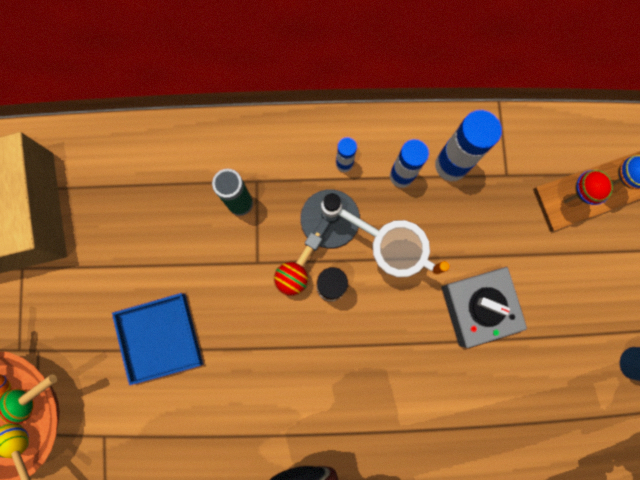

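The varnish jar, with its black lid at top-view pixel (332,283), is between the lens at (401,249) and the maraca at (291,278). The tray is at (158,339) and the selector at (485,307). I'll enlarge the picture to measure these more closely.

```bash
cat > h.py <<'E'
import numpy as np, cv2
from scipy.spatial.transform import Rotation as R
from plant import camera_info
def cam(n):
    c=camera_info(n); q=np.array(c["rotation"]); return c, R.from_quat(q[[1,2,3,0]]).as_matrix()
def ray(n,u,v):
    c,M=cam(n);K=c["intrinsics"]
    d=np.array([(u-K[0,2])/K[0,0],(v-K[1,2])/K[1,1]]); s=d.copy()
    for _ in range(20): s=d/(1+c["k1"]*(s@s))
    return np.array(c["xyz"]), M@np.array([s[0],s[1],1])
def at(n,u,v,z):
    o,d=ray(n,u,v); return o+d*(z-o[2])/d[2]
def proj(n,p):
    c,M=cam(n);K=c["intrinsics"]
    q=M.T@(np.array(p)-c["xyz"]); s=q[:2]/q[2]; s=s*(1+c["k1"]*(s@s))
    return K[0,0]*s[0]+K[0,2],K[1,1]*s[1]+K[1,2]
def crop(n,src,x,y,w,h,k,out):
    im=cv2.imread(src)[y:y+h,x:x+w]; cv2.imwrite(out,cv2.resize(im,None,fx=k,fy=k,interpolation=cv2.INTER_CUBIC))
E
python3 - <<'E'
from h import *
crop("top","pics/top0.png",260,180,200,140,4,"pics/c1.png")
crop("top","pics/top0.png",430,250,110,110,5,"pics/c2.png")
crop("top","pics/top0.png",100,280,120,120,5,"pics/c3.png")
E
```

```text
(no output)
```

View pics/c1.png

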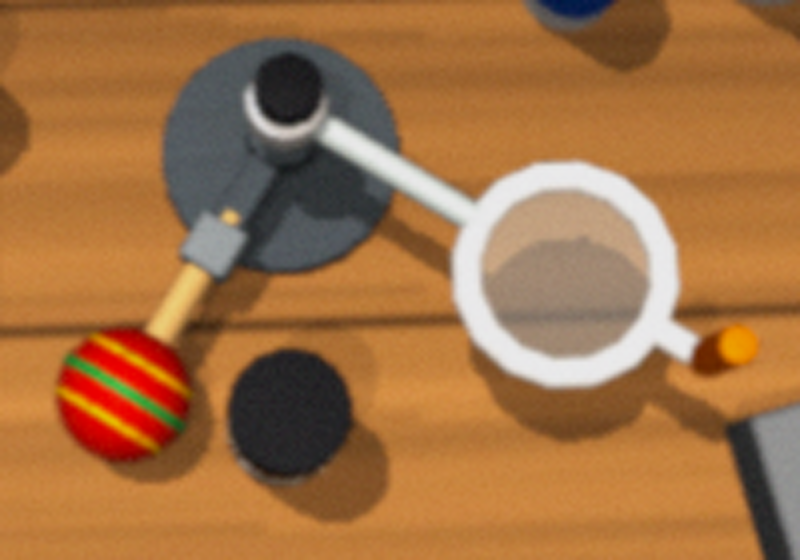

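View pics/c2.png

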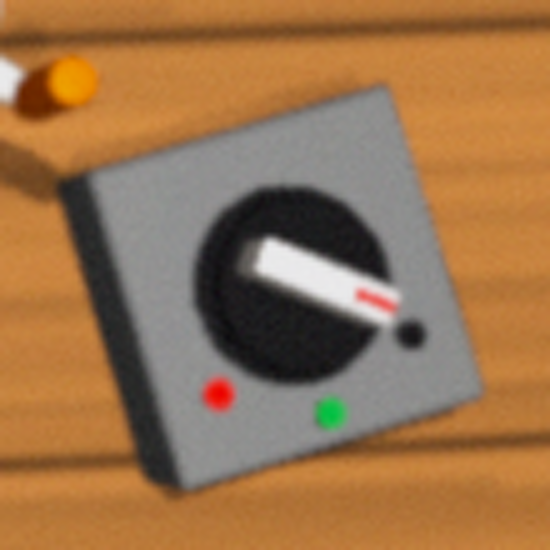

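View pics/c3.png

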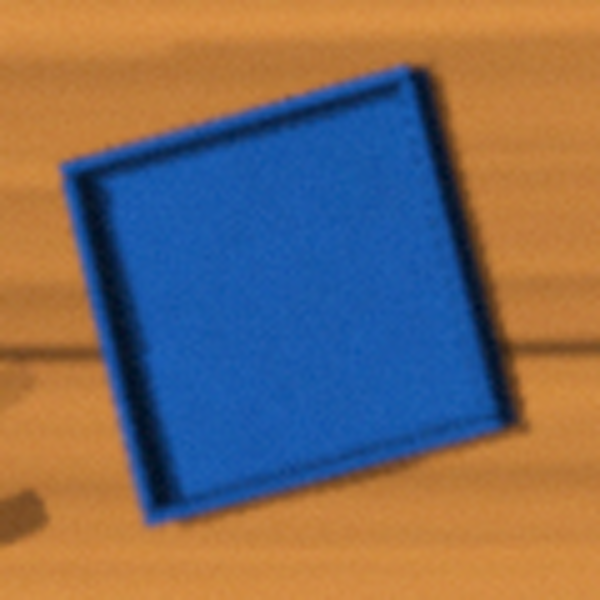

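```bash
cat > m.py <<'E'
from h import *
def f(cx,cy,x,y,k,z): return at("top",(cx+.5)/k-.5+x,(cy+.5)/k-.5+y,z)
A=lambda u,v,z:f(u,v,260,180,4,z)
B=lambda u,v,z:f(u,v,430,250,5,z)
C=lambda u,v,z:f(u,v,100,280,5,z)
post=A(290,88,.166);base=A(281,155,.014);lens=A(565,273,.133);grip=A(738,346,.190);mar=A(124,394,.058);var=A(291,410,.154)
for n in "post base lens grip mar var".split(): 
    p=globals()[n]; print(n,p.round(4),"dist post",np.linalg.norm((p-post)[:2]).round(4),"dist base",np.linalg.norm((p-base)[:2]).round(4),"ang",np.degrees(np.arctan2(*(p-base)[1::-1])).round(1))
sel=[B(*c,.06) for c in((90,182),(385,88),(483,393),(187,490))]
print("sel",np.mean(sel,0).round(4),[np.linalg.norm(sel[i]-sel[i-1]).round(4) for i in range(4)])
e=[B(*c,.106) for c in((268,237),(402,290),(388,328),(256,275))]
print("bar",np.mean(e,0).round(4),[np.linalg.norm(e[i]-e[i-1]).round(4) for i in range(4)])
d=(e[1]+e[2]-e[0]-e[3]);print("yaw bar",np.degrees(np.arctan2(d[1],d[0])))
for n,c in dict(black=(411,335),green=(330,413),red=(219,395)).items():
    p=B(*c,.06);q=p-np.mean(sel,0);print(n,p.round(4),np.linalg.norm(q).round(4),np.degrees(np.arctan2(q[1],q[0])).round(1))
t=[C(*c,.03) for c in((62,165),(412,67),(517,425),(150,523))]
print("tray",np.mean(t,0).round(4),[np.linalg.norm(t[i]-t[i-1]).round(4) for i in range(4)],"yaw",np.degrees(np.arctan2(*(t[0]-t[3])[1::-1])))
E
python3 m.py
```

```text
post [ 0.6875 -0.0216  0.166 ] dist post 0.0 dist base 0.0005 ang -45.7
base [ 0.6872 -0.0213  0.014 ] dist post 0.0005 dist base 0.0 ang 0.0
lens [ 0.6055 -0.145   0.133 ] dist post 0.1481 dist base 0.1482 ang -123.5
grip [ 0.5641 -0.2082  0.19  ] dist post 0.2238 dist base 0.2239 ang -123.4
mar [0.5629 0.0602 0.058 ] dist post 0.1491 dist base 0.1487 ang 146.8
var [ 0.5458 -0.0175  0.154 ] dist post 0.1418 dist base 0.1415 ang 178.5
sel [ 0.4931 -0.3215  0.06  ] [np.float64(0.1243), np.float64(0.1261), np.float64(0.1253), np.float64(0.1256)]
bar [ 0.4937 -0.3221  0.106 ] [np.float64(0.015), np.float64(0.0549), np.float64(0.0153), np.float64(0.0541)]
yaw bar -113.72335558254962
black [ 0.4724 -0.3699  0.06  ] 0.0527 -113.2
green [ 0.4438 -0.335   0.06  ] 0.0512 -164.7
red [ 0.4528 -0.291   0.06  ] 0.0505 143.0
tray [0.452  0.3321 0.03  ] [np.float64(0.147), np.float64(0.1486), np.float64(0.1479), np.float64(0.1528)] yaw 14.791087175605838
```

Run:
```python
from h import *
from plant import state
s=state();q=s["tool_rot"];M=R.from_quat(np.array(q)[[1,2,3,0]]).as_matrix();print(M.round(3));print(np.degrees(np.arctan2(M[1,0],M[0,0])),np.degrees(s["joint_pos"]))
```

```text
[[ 0.343 -0.     0.939]
 [-0.939  0.002  0.343]
 [-0.002 -1.     0.   ]]
-69.95728061273483 [-7.67753772e+01  3.05166009e+00  9.24852060e+01 -2.33393360e-04
  8.45688916e+01 -6.81806301e+00]
```

Call:
{"api": "carry_out", "payload": {
  "rows": [
    [[0, 0, 0.86, 0.52, 0.89, 0, 85], [0, 0, 0.86, 0.52, 0.89, 0, 85], [0, 0, 0.86, 0.52, 0.89, 0, 85], [0, 0, 0.86, 0.52, 0.89, 0, 85], [0, 0, 0.86, 0.52, 0.89, 0, 85]]
  ]
}}

```text
time: 0.6
tool_pos: [0.3186, -0.4075, 0.3033]
tool_rot: [0.634, -0.634, 0.314, -0.313]
contact_force: [-0.1, 0.1, 0.5]
gripper_width: 0.995
```

Call:
{"api": "carry_out", "payload": {
  "rows": [
    [[0, 0, 0.86, 0.52, 0.89, 0, 85], [0, 0, 0.86, 0.52, 0.89, 0, 85], [0, 0, 0.86, 0.52, 0.89, 0, 85], [0, 0, 0.86, 0.52, 0.89, 0, 85], [0, 0, 0.86, 0.52, 0.89, 0, 85]]
  ]
}}

```text
time: 1.1
tool_pos: [0.4225, -0.2294, 0.3035]
tool_rot: [0.674, -0.674, 0.215, -0.215]
contact_force: [0.4, -1.2, -0.1]
gripper_width: 0.993
```

Call:
{"api": "carry_out", "payload": {
  "rows": [
    [[0, 0, 0.86, 0.52, 0.89, 0, 85], [0, 0, 0.86, 0.52, 0.89, 0, 85], [0, 0, 0.86, 0.52, 0.89, 0, 85], [0, 0, 0.86, 0.52, 0.89, 0, 85], [0, 0, 0.86, 0.52, 0.89, 0, 85]]
  ]
}}

```text
time: 1.6
tool_pos: [0.5265, -0.0514, 0.3034]
tool_rot: [-0.698, 0.698, -0.112, 0.112]
contact_force: [1.5, -0.8, 0.5]
gripper_width: 0.992
```

Call:
{"api": "carry_out", "payload": {
  "rows": [
    [[0, 0, 0.8, 0.5, 0.89, 0, 85], [0, 0, 0, 0, 0, 0, 85]]
  ]
}}

```text
time: 1.8
tool_pos: [0.5472, -0.0139, 0.3032]
tool_rot: [0.702, -0.701, 0.091, -0.091]
contact_force: [-0.6, -1.1, -0.1]
gripper_width: 0.996
```

```bash
cat > st.py <<'E'
from h import *
from plant import state
s=state();q=s["tool_rot"];M=R.from_quat(np.array(q)[[1,2,3,0]]).as_matrix();print(s["time"],s["tool_pos"].round(4),"F",s["contact_force"].round(1),"w",round(s["gripper_width"],3));print("yaw",np.degrees(np.arctan2(M[1,0],M[0,0])).round(1),"ydir",M[:,1].round(3),np.degrees(s["joint_pos"]).round(1))
E
python3 st.py; python3 -c "
from plant import *;import cv2
im=grab_frame('scene');cv2.imwrite('pics/s1.png',im)
im=grab_frame('top');cv2.imwrite('pics/t1.png',im)"
```

```text
1.8 [ 0.5472 -0.0139  0.3032] F [-0.6 -1.1 -0.1] w 0.996
yaw -14.8 ydir [-0.001  0.002 -1.   ] [-9.300e+00 -7.600e+00  1.028e+02  1.000e-01  8.490e+01  5.500e+00]
```

View pics/s1.png

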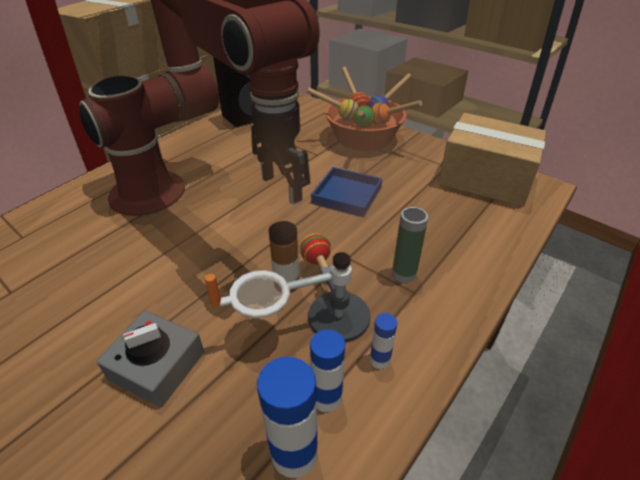

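The gripper is above and behind the jar, with the fingertips near scene pixels (268,190) and (297,200). The jar's lid is at (284,230). I'll cross-check the jar and the fingertips in the scene view.

Run:
```python
from h import *
print("lid",proj("scene",[.5458,-.0175,.154]))
p=np.array([.5472,-.0139]);a=np.radians(-14.8);d=np.array([np.cos(a),np.sin(a)])
for e in (.06,.073):
  for s in(-.05,.05): print(e,s,proj("scene",[*(p+s*d),.3032-e]))
crop("s","pics/s1.png",230,130,120,170,4,"pics/c4.png")
crop("t","pics/t1.png",240,150,160,150,4,"pics/c5.png")
```

```text
lid (np.float64(281.62617061285863), np.float64(228.94177204291537))
0.06 -0.05 (np.float64(266.0906252209981), np.float64(177.72831426128337))
0.06 0.05 (np.float64(296.3354125176605), np.float64(203.01541130587125))
0.073 -0.05 (np.float64(266.6529571284228), np.float64(183.57181765002005))
0.073 0.05 (np.float64(296.6134755414338), np.float64(209.06914568584068))
```

View pics/c4.png

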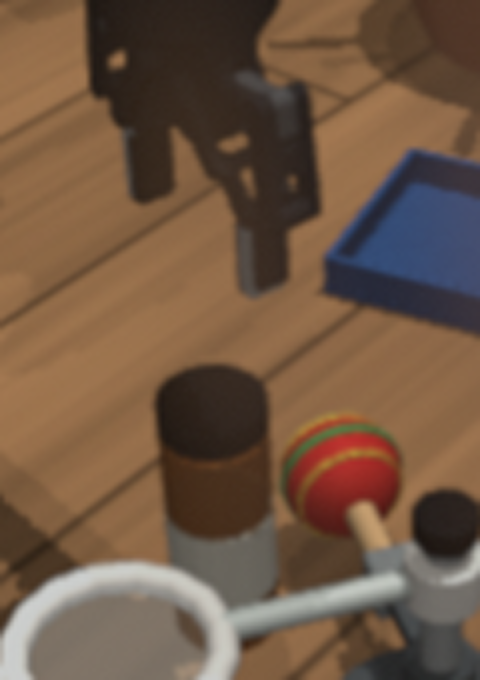

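Call:
{"api": "carry_out", "payload": {
  "rows": [
    [[0, 0, 0, -0.01, -0.09, -0.5, 85], [0, 0, 0, 0, 0, -0.7, 85], [0, 0, 0, 0, 0, -0.7, 85], [0, 0, 0, 0, 0, -0.7, 85], [0, 0, 0, 0, 0, -0.68, 85]]
  ]
}}

```text
time: 2.4
tool_pos: [0.545, -0.0225, 0.1714]
tool_rot: [-0.701, 0.701, -0.094, 0.094]
contact_force: [0.4, -0.3, 0.5]
gripper_width: 0.996
```

Call:
{"api": "carry_out", "payload": {
  "rows": [
    [[0, 0, 0, 0, 0, 0, 40], [0, 0, 0, 0, 0, 0, 40], [0, 0, 0, 0, 0, 0, 40], [0, 0, 0, 0, 0, 0, 40], [0, 0, 0, 0, 0, 0, 40]]
  ]
}}

```text
time: 2.9
tool_pos: [0.5461, -0.0213, 0.1736]
tool_rot: [-0.701, 0.701, -0.093, 0.094]
contact_force: [0.1, 0.0, -3.6]
gripper_width: 0.642
```

Call:
{"api": "carry_out", "payload": {
  "rows": [
    [[0, 0, 0, 0, 0, 0.2, 40], [0, 0, 0, 0, 0, 0.5, 40], [0, 0, 0, 0, 0, 0.8, 40], [0, 0, 0, 0, 0, 0.9, 40], [0, 0, 0, 0, 0, 0.9, 40]]
  ]
}}

```text
time: 3.4
tool_pos: [0.5455, -0.021, 0.3065]
tool_rot: [-0.701, 0.701, -0.093, 0.093]
contact_force: [0.5, 0.8, -3.3]
gripper_width: 0.645
```

```bash
python3 -c "
from plant import *;import cv2
im=grab_frame('scene');cv2.imwrite('pics/s2.png',im)"; python3 st.py
```

```text
3.45 [ 0.548  -0.0213  0.3148] F [3.2 0.7 2.6] w 0.648
yaw -15.1 ydir [ 0.012 -0.002 -1.   ] [-10.   -8.2 102.2   0.   85.3   5.1]
```

View pics/s2.png

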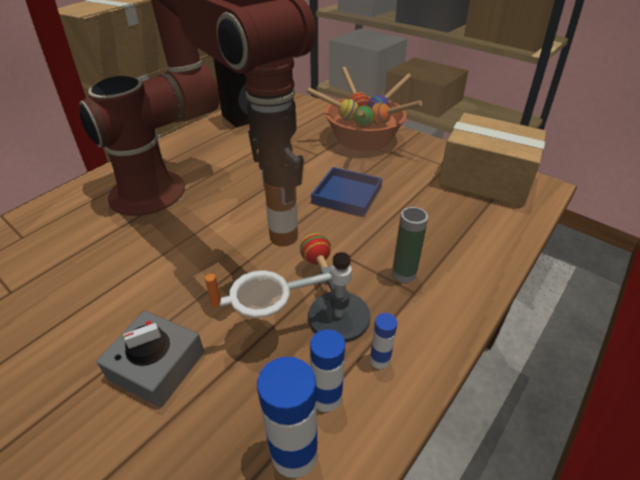

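The jar is held upright and clear of the maraca, with its underside at scene pixel (284,240). Next I carry it to the tray.

Call:
{"api": "carry_out", "payload": {
  "rows": [
    [[0, 0, 0, -0.15, 0.4, 0, 40], [0, 0, 0, -0.2, 0.75, 0, 40], [0, 0, 0, -0.23, 0.85, 0, 40], [0, 0, 0, -0.23, 0.85, 0, 40], [0, 0, 0, -0.23, 0.85, 0, 40]]
  ]
}}

```text
time: 3.95
tool_pos: [0.5026, 0.1286, 0.3031]
tool_rot: [-0.701, 0.701, -0.094, 0.092]
contact_force: [-0.5, 0.4, -3.5]
gripper_width: 0.644
```

Call:
{"api": "carry_out", "payload": {
  "rows": [
    [[0, 0, 0, -0.23, 0.85, 0, 40], [0, 0, 0, -0.23, 0.85, 0, 40], [0, 0, 0, -0.23, 0.85, 0, 40], [0, 0, 0, -0.23, 0.85, 0, 40], [0, 0, 0, -0.23, 0.85, 0, 40]]
  ]
}}

```text
time: 4.45
tool_pos: [0.4563, 0.2985, 0.3031]
tool_rot: [-0.701, 0.701, -0.094, 0.092]
contact_force: [0.7, -0.1, -3.0]
gripper_width: 0.644
```

Call:
{"api": "carry_out", "payload": {
  "rows": [
    [[0, 0, 0, -0.15, 0.6, 0, 40], [0, 0, 0, 0, 0.2, 0, 40], [0, 0, 0, 0, 0, 0, 40]]
  ]
}}

```text
time: 4.75
tool_pos: [0.4511, 0.3297, 0.3035]
tool_rot: [-0.701, 0.702, -0.093, 0.092]
contact_force: [-0.0, 0.1, -3.1]
gripper_width: 0.646
```

```bash
python3 st.py; python3 -c "
from plant import *;import cv2
im=grab_frame('scene');cv2.imwrite('pics/s3.png',im)
im=grab_frame('top');cv2.imwrite('pics/t3.png',im)
from h import *
crop('','pics/s3.png',240,60,160,180,3,'pics/c6.png')"
```

```text
4.75 [0.4511 0.3297 0.3035] F [-0.   0.1 -3.1] w 0.646
yaw -15.0 ydir [-0.002 -0.001 -1.   ] [ 28.5  -5.9 101.3  -0.   84.8  43.6]
```

View pics/c6.png

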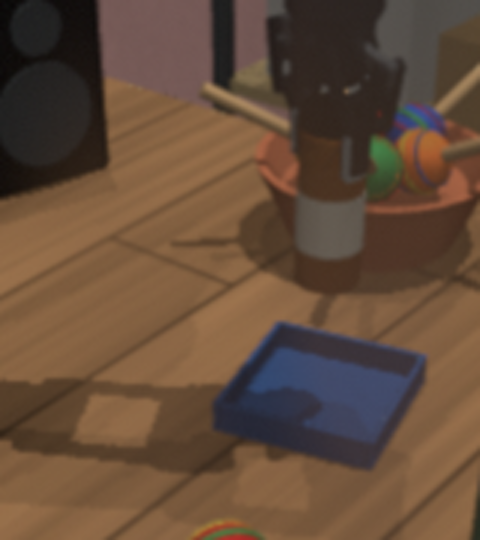

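View pics/t3.png

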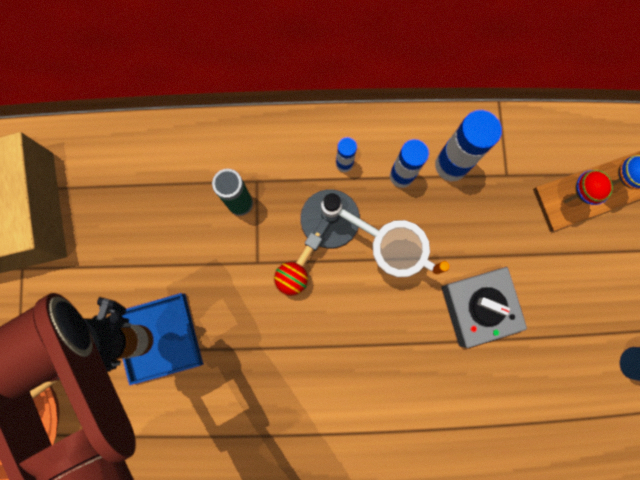

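Everything else is undisturbed and the jar is over the tray. I'll lower it by 124 mm.

Call:
{"api": "carry_out", "payload": {
  "rows": [
    [[0, 0, 0, 0, 0, -0.6, 40], [0, 0, 0, 0, 0, -0.8, 40], [0, 0, 0, 0, 0, -0.8, 40], [0, 0, 0, 0, 0, -0.5, 40], [0, 0, 0, 0, 0, -0.2, 40]]
  ]
}}

```text
time: 5.35
tool_pos: [0.4511, 0.3269, 0.1855]
tool_rot: [-0.7, 0.702, -0.095, 0.092]
contact_force: [-1.5, -0.4, -3.8]
gripper_width: 0.64
```

Call:
{"api": "carry_out", "payload": {
  "rows": [
    [[0, 0, 0, 0, 0, -0.1, 40], [0, 0, 0, 0, 0, -0.05, 40], [0, 0, 0, 0, 0, 0, 40]]
  ]
}}

```text
time: 5.65
tool_pos: [0.4529, 0.329, 0.184]
tool_rot: [0.701, -0.7, 0.093, -0.094]
contact_force: [-0.4, 0.1, -2.6]
gripper_width: 0.645
```

Call:
{"api": "carry_out", "payload": {
  "rows": [
    [[0, 0, 0, 0, 0, -0.04, 40], [0, 0, 0, 0, 0, 0, 40]]
  ]
}}

```text
time: 5.85
tool_pos: [0.4525, 0.3291, 0.1819]
tool_rot: [0.701, -0.701, 0.093, -0.094]
contact_force: [-1.4, 0.9, -2.6]
gripper_width: 0.645
```

Call:
{"api": "carry_out", "payload": {
  "rows": [
    [[0, 0, 0, 0, 0, -0.04, 40], [0, 0, 0, 0, 0, 0, 40]]
  ]
}}

```text
time: 6.05
tool_pos: [0.4522, 0.329, 0.1796]
tool_rot: [0.701, -0.701, 0.093, -0.093]
contact_force: [-0.6, -0.1, -2.4]
gripper_width: 0.646
```

Call:
{"api": "carry_out", "payload": {
  "rows": [
    [[0, 0, 0, 0, 0, -0.04, 40], [0, 0, 0, 0, 0, 0, 40]]
  ]
}}

```text
time: 6.25
tool_pos: [0.4524, 0.3292, 0.1795]
tool_rot: [0.701, -0.701, 0.093, -0.093]
contact_force: [-3.2, -1.2, 4.4]
gripper_width: 0.646
```

Call:
{"api": "carry_out", "payload": {
  "rows": [
    [[0, 0, 0, 0, 0, -0.04, 40], [0, 0, 0, 0, 0, 0, 40]]
  ]
}}

```text
time: 6.45
tool_pos: [0.4526, 0.3295, 0.1795]
tool_rot: [0.701, -0.701, 0.093, -0.093]
contact_force: [-6.3, -2.2, 12.2]
gripper_width: 0.639
```

The jar is seated: the force rises at z = 0.1795, where I expected contact at 0.1796. I'll ease off and release.

Call:
{"api": "carry_out", "payload": {
  "rows": [
    [[0, 0, 0, 0, 0, 0.06, 40], [0, 0, 0, 0, 0, 0, 70], [0, 0, 0, 0, 0, 0, 85], [0, 0, 0, 0, 0, 0, 85], [0, 0, 0, 0, 0, 0, 85]]
  ]
}}

```text
time: 6.95
tool_pos: [0.4523, 0.3288, 0.1786]
tool_rot: [0.701, -0.701, 0.093, -0.093]
contact_force: [-1.0, 0.6, -0.7]
gripper_width: 0.996
```

Call:
{"api": "carry_out", "payload": {
  "rows": [
    [[0, 0, 0, 0, 0, 0.3, 85], [0, 0, 0, 0, 0, 0.7, 85], [0, 0, 0, 0, 0, 0.9, 85], [0, 0, 0, 0, 0, 0.9, 85], [0, 0, 0, 0, 0, 0.3, 85]]
  ]
}}

```text
time: 7.45
tool_pos: [0.4536, 0.3297, 0.3088]
tool_rot: [0.703, -0.699, 0.091, -0.096]
contact_force: [0.2, 1.1, 0.6]
gripper_width: 0.995
```

```bash
python3 st.py; python3 -c "
from plant import *;import cv2
im=grab_frame('scene');cv2.imwrite('pics/s4.png',im)
from h import *
crop('','pics/s4.png',220,60,200,180,3,'pics/c7.png')"
```

```text
7.45 [0.4536 0.3297 0.3088] F [0.2 1.1 0.6] w 0.995
yaw -15.2 ydir [ 0.008  0.004 -1.   ] [ 28.4  -6.2 100.9   0.   84.7  43.6]
```

View pics/c7.png

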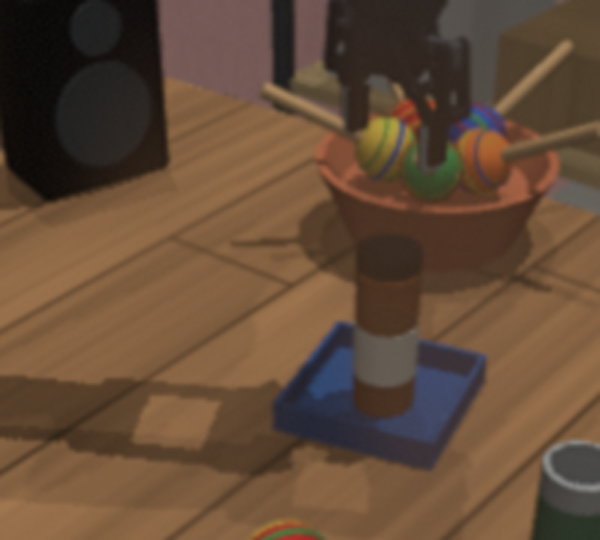

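The jar stands upright in the tray, at crop pixel (387,330). Next I move to the magnifier grip.

Call:
{"api": "carry_out", "payload": {
  "rows": [
    [[0, 0, 0, 0.1, -0.5, 0, 85], [0, 0, -0.35, 0.2, -0.95, 0, 85], [0, 0, -0.35, 0.2, -0.95, 0, 85], [0, 0, -0.35, 0.2, -0.95, 0, 85], [0, 0, -0.35, 0.2, -0.95, 0, 85]]
  ]
}}

```text
time: 8.0
tool_pos: [0.4877, 0.1554, 0.3011]
tool_rot: [-0.695, 0.696, -0.128, 0.127]
contact_force: [0.5, -0.4, -0.4]
gripper_width: 0.991
```

Call:
{"api": "carry_out", "payload": {
  "rows": [
    [[0, 0, -0.35, 0.2, -0.95, 0, 85], [0, 0, -0.35, 0.2, -0.95, 0, 85], [0, 0, -0.35, 0.2, -0.95, 0, 85], [0, 0, -0.35, 0.2, -0.95, 0, 85], [0, 0, -0.35, 0.2, -0.95, 0, 85]]
  ]
}}

```text
time: 8.5
tool_pos: [0.5277, -0.0346, 0.3012]
tool_rot: [0.686, -0.686, 0.171, -0.169]
contact_force: [0.3, -0.8, -0.2]
gripper_width: 0.999
```

Call:
{"api": "carry_out", "payload": {
  "rows": [
    [[0, 0, -0.35, 0.2, -0.95, 0, 85], [0, 0, -0.35, 0.2, -0.95, 0, 85], [0, 0, -0.35, 0.2, -0.95, 0, 85], [0, 0, -0.35, 0.2, -0.95, 0, 60], [0, 0, 0, 0.05, -0.5, 0, 60]]
  ]
}}

```text
time: 9.0
tool_pos: [0.5619, -0.2075, 0.3009]
tool_rot: [0.677, -0.677, 0.205, -0.203]
contact_force: [-0.2, 1.0, -0.1]
gripper_width: 0.709
```

Call:
{"api": "carry_out", "payload": {
  "rows": [
    [[0, 0, 0, 0, -0.12, 0, 60], [0, 0, 0, 0, 0, 0, 60]]
  ]
}}

```text
time: 9.2
tool_pos: [0.5618, -0.2097, 0.3018]
tool_rot: [0.678, -0.677, 0.204, -0.202]
contact_force: [-0.5, 0.3, 0.4]
gripper_width: 0.699
```

```bash
python3 st.py; python3 -c "
from plant import *;import cv2
im=grab_frame('scene');cv2.imwrite('pics/s5.png',im)
from h import *
crop('','pics/s5.png',130,160,200,180,4,'pics/c8.png')"
```

```text
9.2 [ 0.5618 -0.2097  0.3018] F [-0.5  0.3  0.4] w 0.699
yaw -33.4 ydir [-0.001  0.001 -1.   ] [-27.6  -0.3  96.    0.   84.4   5.8]
```

View pics/s5.png

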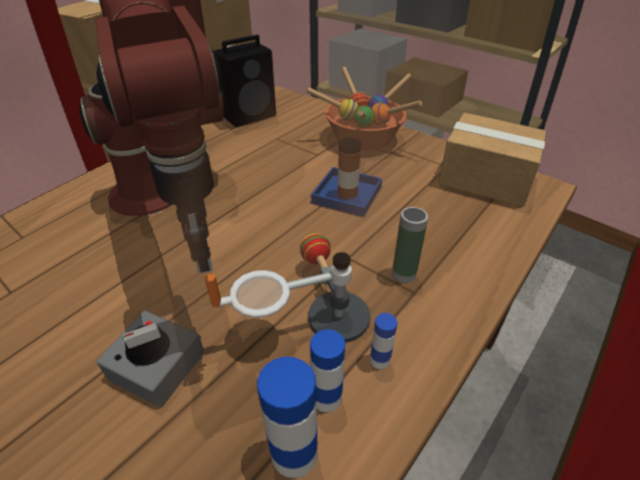

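The fingers are just above the orange grip, whose top is at scene pixel (212,277). I'll descend 80 mm and close.

Call:
{"api": "carry_out", "payload": {
  "rows": [
    [[0, 0, 0, 0.05, 0.02, -0.4, 60], [0, 0, 0, 0, 0, -0.6, 60], [0, 0, 0, 0, 0, -0.6, 60], [0, 0, 0, 0, 0, -0.4, 60], [0, 0, 0, 0, 0, 0, 60]]
  ]
}}

```text
time: 9.75
tool_pos: [0.5626, -0.2073, 0.2186]
tool_rot: [0.678, -0.677, 0.205, -0.2]
contact_force: [-1.1, 0.4, -0.2]
gripper_width: 0.701
```

```bash
python3 st.py; python3 -c "
from plant import *;import cv2
im=grab_frame('scene');cv2.imwrite('pics/s6.png',im)
from h import *
crop('','pics/s6.png',130,180,200,150,4,'pics/c8.png')"
```

```text
9.75 [ 0.5626 -0.2073  0.2186] F [-1.1  0.4 -0.2] w 0.701
yaw -33.3 ydir [-0.006  0.003 -1.   ] [-27.3   3.6 100.2   0.   76.6   5.9]
```

View pics/c8.png

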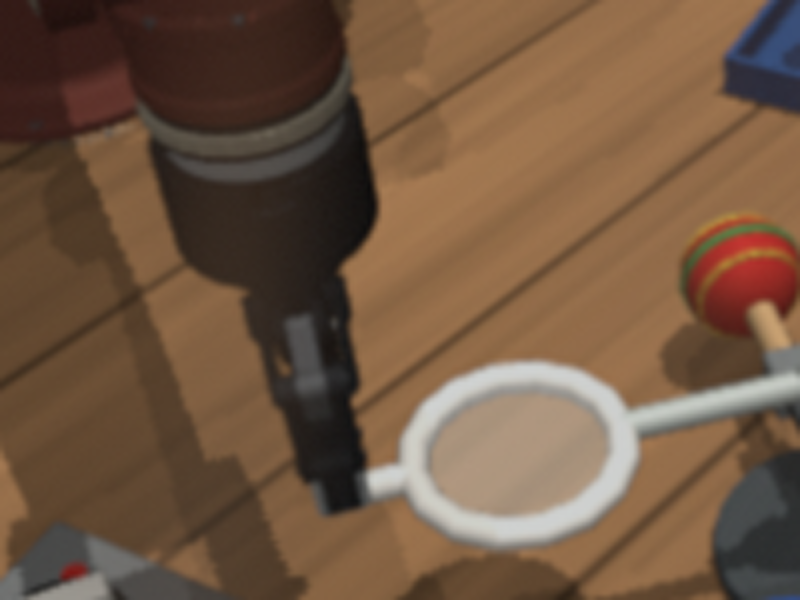

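Call:
{"api": "carry_out", "payload": {
  "rows": [
    [[0, 0, 0, 0, 0, 0.05, 30], [0, 0, 0, 0, 0, 0, 10], [0, 0, 0, 0, 0, 0, 10], [0, 0, 0, 0, 0, 0, 10], [0, 0, 0, 0, 0, 0, 10]]
  ]
}}

```text
time: 10.3
tool_pos: [0.5648, -0.2094, 0.2267]
tool_rot: [-0.677, 0.677, -0.202, 0.204]
contact_force: [-1.7, 2.0, 6.3]
gripper_width: 0.194
```

```bash
python3 st.py; python3 -c "
from plant import *;import cv2
im=grab_frame('top');cv2.imwrite('pics/t6.png',im)
from h import *
crop('','pics/t6.png',260,180,200,140,4,'pics/c9.png')"
```

```text
10.3 [ 0.5648 -0.2094  0.2267] F [-1.7  2.   6.3] w 0.194
yaw -33.4 ydir [ 0.002 -0.001 -1.   ] [-27.4   3.3  99.7   0.   76.9   5.9]
```

View pics/c9.png

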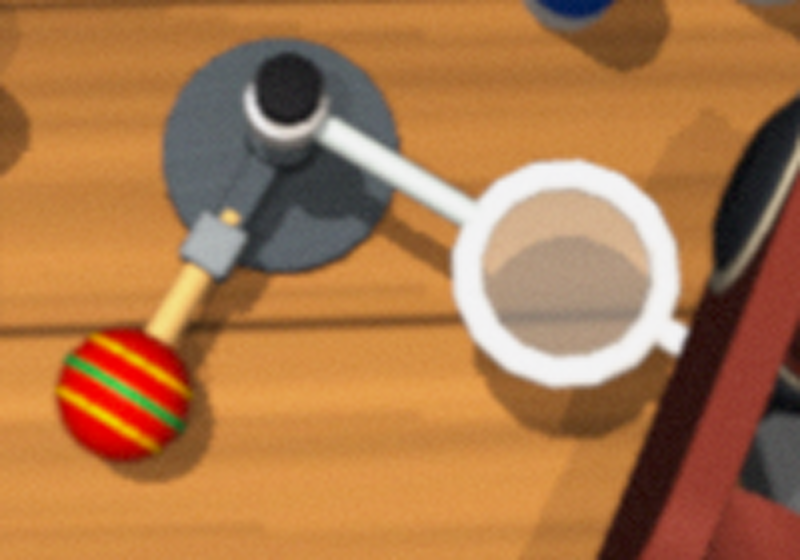

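Run:
```python
from h import *
c=np.array([.6873,-.0215]);r=.225;a=-123.4
st=[2]+[3.6]*23+[2.8,2.0]
print(sum(st))
for i,d in enumerate(st):
    f=lambda t:c+r*np.array([np.cos(np.radians(t)),np.sin(np.radians(t))])
    v=(f(a-d)-f(a))/.04; a-=d
    print([0,0,round(-d/4,2),round(v[0],3),round(v[1],3),0,10], a, f(a).round(4))
```

```text
89.6
[0, 0, -0.5, np.float64(-0.162), np.float64(0.111), 0, 10] -125.4 [ 0.557  -0.2049]
[0, 0, -0.9, np.float64(-0.281), np.float64(0.214), 0, 10] -129.0 [ 0.5457 -0.1964]
[0, 0, -0.9, np.float64(-0.268), np.float64(0.231), 0, 10] -132.6 [ 0.535  -0.1871]
[0, 0, -0.9, np.float64(-0.252), np.float64(0.247), 0, 10] -136.2 [ 0.5249 -0.1772]
[0, 0, -0.9, np.float64(-0.236), np.float64(0.263), 0, 10] -139.79999999999998 [ 0.5154 -0.1667]
[0, 0, -0.9, np.float64(-0.219), np.float64(0.277), 0, 10] -143.39999999999998 [ 0.5067 -0.1557]
[0, 0, -0.9, np.float64(-0.202), np.float64(0.29), 0, 10] -146.99999999999997 [ 0.4986 -0.144 ]
[0, 0, -0.9, np.float64(-0.183), np.float64(0.302), 0, 10] -150.59999999999997 [ 0.4913 -0.132 ]
[0, 0, -0.9, np.float64(-0.164), np.float64(0.313), 0, 10] -154.19999999999996 [ 0.4847 -0.1194]
[0, 0, -0.9, np.float64(-0.144), np.float64(0.323), 0, 10] -157.79999999999995 [ 0.479  -0.1065]
[0, 0, -0.9, np.float64(-0.123), np.float64(0.331), 0, 10] -161.39999999999995 [ 0.4741 -0.0933]
[0, 0, -0.9, np.float64(-0.102), np.float64(0.338), 0, 10] -164.99999999999994 [ 
[... 635 characters left out ...]
0.35), 0, 10] -190.1999999999999 [0.4659 0.0183]
[0, 0, -0.9, np.float64(0.073), np.float64(0.346), 0, 10] -193.7999999999999 [0.4688 0.0322]
[0, 0, -0.9, np.float64(0.095), np.float64(0.34), 0, 10] -197.3999999999999 [0.4726 0.0458]
[0, 0, -0.9, np.float64(0.116), np.float64(0.334), 0, 10] -200.9999999999999 [0.4772 0.0591]
[0, 0, -0.9, np.float64(0.137), np.float64(0.326), 0, 10] -204.59999999999988 [0.4827 0.0722]
[0, 0, -0.9, np.float64(0.157), np.float64(0.317), 0, 10] -208.19999999999987 [0.489  0.0848]
[0, 0, -0.7, np.float64(0.136), np.float64(0.239), 0, 10] -210.9999999999999 [0.4944 0.0944]
[0, 0, -0.5, np.float64(0.104), np.float64(0.167), 0, 10] -212.9999999999999 [0.4986 0.101 ]
```

Call:
{"api": "carry_out", "payload": {
  "rows": [
    [[0, 0, -0.5, -0.162, 0.111, 0, 10], [0, 0, -0.9, -0.281, 0.214, 0, 10], [0, 0, -0.9, -0.268, 0.231, 0, 10], [0, 0, -0.9, -0.252, 0.247, 0, 10], [0, 0, -0.9, -0.236, 0.263, 0, 10]]
  ]
}}

```text
time: 10.85
tool_pos: [0.517, -0.1675, 0.2267]
tool_rot: [-0.64, 0.642, -0.296, 0.3]
contact_force: [2.3, -2.8, 3.5]
gripper_width: 0.194
```

Call:
{"api": "carry_out", "payload": {
  "rows": [
    [[0, 0, -0.9, -0.22, 0.277, 0, 10], [0, 0, -0.9, -0.202, 0.29, 0, 10], [0, 0, -0.9, -0.183, 0.302, 0, 10], [0, 0, -0.9, -0.164, 0.313, 0, 10], [0, 0, -0.9, -0.144, 0.323, 0, 10]]
  ]
}}

```text
time: 11.35
tool_pos: [0.4799, -0.1075, 0.2266]
tool_rot: [-0.586, 0.587, -0.394, 0.396]
contact_force: [-1.7, -4.6, 5.2]
gripper_width: 0.194
```

Call:
{"api": "carry_out", "payload": {
  "rows": [
    [[0, 0, -0.9, -0.123, 0.331, 0, 10], [0, 0, -0.9, -0.102, 0.338, 0, 10], [0, 0, -0.9, -0.081, 0.344, 0, 10], [0, 0, -0.9, -0.06, 0.348, 0, 10], [0, 0, -0.9, -0.037, 0.351, 0, 10]]
  ]
}}

```text
time: 11.85
tool_pos: [0.4632, -0.0387, 0.2266]
tool_rot: [-0.516, 0.519, -0.481, 0.483]
contact_force: [-7.1, -4.3, 8.4]
gripper_width: 0.196
```

Call:
{"api": "carry_out", "payload": {
  "rows": [
    [[0, 0, -0.9, -0.02, 0.353, 0, 10], [0, 0, -0.9, 0.005, 0.353, 0, 10], [0, 0, -0.9, 0.03, 0.352, 0, 10], [0, 0, -0.9, 0.05, 0.35, 0, 10], [0, 0, -0.9, 0.073, 0.346, 0, 10]]
  ]
}}

```text
time: 12.35
tool_pos: [0.4686, 0.0322, 0.2266]
tool_rot: [-0.435, 0.437, -0.557, 0.557]
contact_force: [-8.1, -3.0, 9.7]
gripper_width: 0.194
```

Call:
{"api": "carry_out", "payload": {
  "rows": [
    [[0, 0, -0.9, 0.095, 0.34, 0, 10], [0, 0, -0.9, 0.116, 0.334, 0, 10], [0, 0, -0.9, 0.137, 0.326, 0, 10], [0, 0, -0.9, 0.157, 0.317, 0, 10], [0, 0, 0, 0, 0, 0, 10]]
  ]
}}

```text
time: 12.85
tool_pos: [0.4894, 0.0869, 0.2266]
tool_rot: [0.364, -0.363, 0.608, -0.606]
contact_force: [-4.7, 6.7, 10.4]
gripper_width: 0.193
```

```bash
python3 st.py; python3 -c "
from plant import *;import cv2
im=grab_frame('top');cv2.imwrite('pics/t7.png',im)
from h import *
crop('','pics/t7.png',230,180,200,140,4,'pics/c10.png')"
```

```text
12.85 [0.4894 0.0869 0.2266] F [-4.7  6.7 10.4] w 0.193
yaw -118.1 ydir [-0.001  0.003 -1.   ] [  1.4 -11.4 113.6   0.2  77.8 119.5]
```

View pics/c10.png

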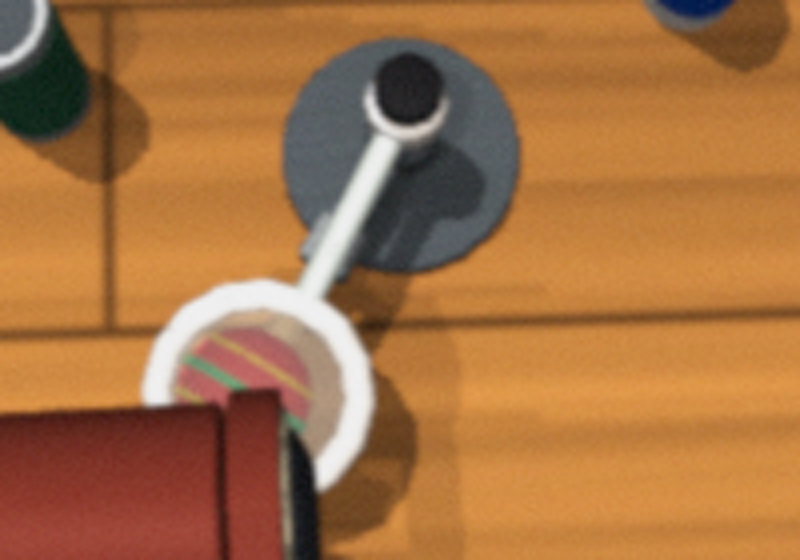

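Call:
{"api": "carry_out", "payload": {
  "rows": [
    [[0, 0, -0.6, 0.12, 0.205, 0, 10], [0, 0, -0.5, 0.108, 0.175, 0, 10], [0, 0, 0, 0, 0, 0, 10]]
  ]
}}

```text
time: 13.2
tool_pos: [0.4982, 0.1016, 0.2266]
tool_rot: [0.34, -0.34, 0.621, -0.619]
contact_force: [-7.3, 4.6, 10.7]
gripper_width: 0.193
```

```bash
python3 st.py; python3 -c "
from plant import *;import cv2
im=grab_frame('top');cv2.imwrite('pics/t8.png',im)
from h import *
p=state()['tool_pos'];print(np.degrees(np.arctan2(p[1]+.0215,p[0]-.6873)))
crop('','pics/t8.png',230,180,200,140,4,'pics/c11.png')
im=grab_frame('scene');cv2.imwrite('pics/s8.png',im)
crop('','pics/s8.png',240,190,150,150,4,'pics/c12.png')"
```

```text
13.2 [0.4982 0.1016 0.2266] F [-7.3  4.6 10.7] w 0.193
yaw -122.6 ydir [-0.002  0.003 -1.   ] [  3.1  -9.7 112.1   0.2  77.7 125.6]
146.93965886968374
```

View pics/c11.png

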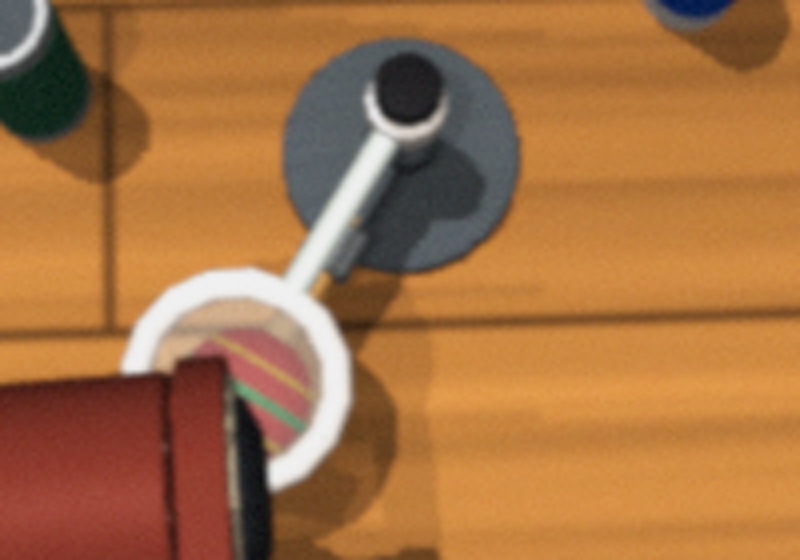

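View pics/c12.png

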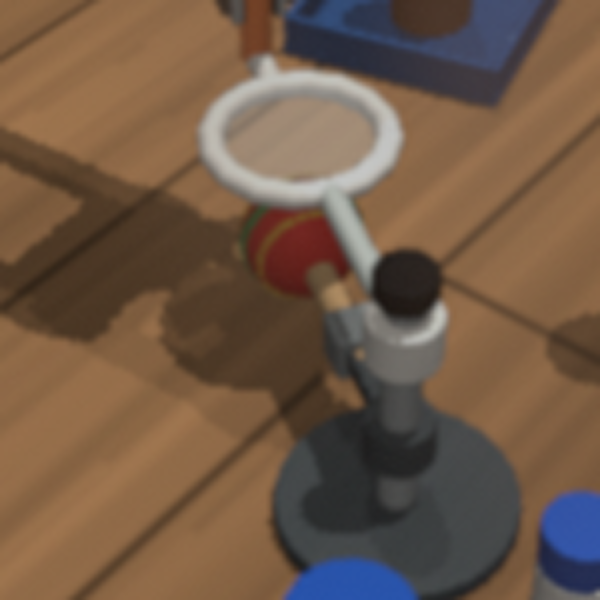

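Run:
```python
from m import *
f2=lambda u,v,z:f(u,v,230,180,4,z)
l=f2(237,380,.133);print(l,np.degrees(np.arctan2(l[1]-base[1],l[0]-base[0])), np.linalg.norm((l-base)[:2]))
# expected ring outline for angle 146.8
for a in (145.8,146.8,147.8):
  c=np.array([.6873,-.0215])+.15*np.array([np.cos(np.radians(a)),np.sin(np.radians(a))])
  P=np.array([proj("top",[c[0]+.053*np.cos(t),c[1]+.053*np.sin(t),.133]) for t in np.linspace(0,6.28,100)])
  P=(P-[230,180]+.5)*4-.5;print(a,P.min(0).round(0),P.max(0).round(0))
```

```text
post [ 0.6875 -0.0216  0.166 ] dist post 0.0 dist base 0.0005 ang -45.7
base [ 0.6872 -0.0213  0.014 ] dist post 0.0005 dist base 0.0 ang 0.0
lens [ 0.6055 -0.145   0.133 ] dist post 0.1481 dist base 0.1482 ang -123.5
grip [ 0.5641 -0.2082  0.19  ] dist post 0.2238 dist base 0.2239 ang -123.4
mar [0.5629 0.0602 0.058 ] dist post 0.1491 dist base 0.1487 ang 146.8
var [ 0.5458 -0.0175  0.154 ] dist post 0.1418 dist base 0.1415 ang 178.5
sel [ 0.4931 -0.3215  0.06  ] [np.float64(0.1243), np.float64(0.1261), np.float64(0.1253), np.float64(0.1256)]
bar [ 0.4937 -0.3221  0.106 ] [np.float64(0.015), np.float64(0.0549), np.float64(0.0153), np.float64(0.0541)]
yaw bar -113.72335558254962
black [ 0.4724 -0.3699  0.06  ] 0.0527 -113.2
green [ 0.4438 -0.335   0.06  ] 0.0512 -164.7
red [ 0.4528 -0.291   0.06  ] 0.0505 143.0
tray [0.452  0.3321 0.03  ] [np.float64(0.147), np.float64(0.1486), np.float64(0.1479), np.float64(0.1528)] yaw 14.791087175605838
[0.5631427  0.05953143 0.133     ] 146.91858065696758 0.1480558020401638
145.8 [112. 263.] [348. 498.]
146.8 [117. 266.] [353. 502.]
147.8 [122. 269.] [358. 505.]
```

The lens measures at 146.9° about the post and the maraca at 146.8°, so I release.

Call:
{"api": "carry_out", "payload": {
  "rows": [
    [[0, 0, 0, 0, 0, 0, 20], [0, 0, 0, 0, 0, 0, 35], [0, 0, 0, 0, 0, 0, 50], [0, 0, 0, 0, 0, 0, 50]]
  ]
}}

```text
time: 13.7
tool_pos: [0.4984, 0.1, 0.2244]
tool_rot: [0.34, -0.34, 0.62, -0.62]
contact_force: [-0.7, 0.4, -0.8]
gripper_width: 0.587
```

Call:
{"api": "carry_out", "payload": {
  "rows": [
    [[0, 0, 0, 0, 0, 0.2, 50], [0, 0, 0, 0, 0, 0.6, 50], [0, 0, 0, 0, 0, 0.9, 50], [0, 0, 0, 0, 0, 0.4, 50]]
  ]
}}

```text
time: 14.1
tool_pos: [0.4995, 0.1002, 0.3128]
tool_rot: [-0.342, 0.338, -0.619, 0.621]
contact_force: [0.2, 0.8, 1.3]
gripper_width: 0.587
```

```bash
python3 st.py
```

```text
14.1 [0.4995 0.1002 0.3128] F [0.2 0.8 1.3] w 0.587
yaw -122.6 ydir [ 0.006  0.    -1.   ] [  3.  -13.6 107.1  -0.   86.2 125.5]
```

Call:
{"api": "carry_out", "payload": {
  "rows": [
    [[0, 0, 0.99, 0, -0.42, 0, 50], [0, 0, 0.99, 0, -0.42, 0, 50], [0, 0, 0.99, 0, -0.42, 0, 50], [0, 0, 0.99, 0, -0.42, 0, 50], [0, 0, 0.99, 0, -0.42, 0, 50]]
  ]
}}

```text
time: 14.6
tool_pos: [0.4983, 0.0155, 0.3086]
tool_rot: [-0.442, 0.442, -0.552, 0.552]
contact_force: [-0.1, 0.0, -0.2]
gripper_width: 0.589
```

Call:
{"api": "carry_out", "payload": {
  "rows": [
    [[0, 0, 0.99, 0, -0.42, 0, 50], [0, 0, 0.99, 0, -0.42, 0, 50], [0, 0, 0.99, 0, -0.42, 0, 50], [0, 0, 0.99, 0, -0.42, 0, 50], [0, 0, 0.99, 0, -0.42, 0, 50]]
  ]
}}

```text
time: 15.1
tool_pos: [0.4984, -0.0685, 0.3086]
tool_rot: [-0.53, 0.53, -0.468, 0.468]
contact_force: [0.4, -0.0, -0.9]
gripper_width: 0.587
```

Call:
{"api": "carry_out", "payload": {
  "rows": [
    [[0, 0, 0.99, 0, -0.42, 0, 50], [0, 0, 0.99, 0, -0.42, 0, 50], [0, 0, 0.99, 0, -0.42, 0, 50], [0, 0, 0.99, 0, -0.42, 0, 50], [0, 0, 0.99, 0, -0.42, 0, 50]]
  ]
}}

```text
time: 15.6
tool_pos: [0.4983, -0.1525, 0.3086]
tool_rot: [-0.603, 0.603, -0.37, 0.369]
contact_force: [0.7, 0.9, -1.0]
gripper_width: 0.586
```

Call:
{"api": "carry_out", "payload": {
  "rows": [
    [[0, 0, 0.99, 0, -0.42, 0, 50], [0, 0, 0.99, 0, -0.42, 0, 50], [0, 0, 0.99, 0, -0.42, 0, 50], [0, 0, 0.99, 0, -0.42, 0, 50], [0, 0, 0.99, 0, -0.42, 0, 50]]
  ]
}}

```text
time: 16.1
tool_pos: [0.4983, -0.2365, 0.3085]
tool_rot: [0.657, -0.657, 0.26, -0.26]
contact_force: [0.8, 0.3, -0.5]
gripper_width: 0.587
```

Call:
{"api": "carry_out", "payload": {
  "rows": [
    [[0, 0, 0.99, 0, -0.42, 0, 50], [0, 0, 0.99, 0, -0.42, 0, 50], [0, 0, 0.99, 0, -0.42, 0, 50], [0, 0, 0.99, 0, -0.42, 0, 50], [0, 0, 0.99, 0, -0.42, 0, 50]]
  ]
}}

```text
time: 16.6
tool_pos: [0.4983, -0.3205, 0.3085]
tool_rot: [0.692, -0.692, 0.144, -0.143]
contact_force: [0.7, 0.1, -0.3]
gripper_width: 0.59
```

```bash
python3 st.py; python3 -c "
from plant import *;import cv2
im=grab_frame('top');cv2.imwrite('pics/t9.png',im)
from h import *
crop('','pics/t9.png',230,180,200,140,4,'pics/c13.png')
im=grab_frame('scene');cv2.imwrite('pics/s9.png',im)"
```

```text
16.6 [ 0.4983 -0.3205  0.3085] F [ 0.7  0.1 -0.3] w 0.59
yaw -23.4 ydir [-0.  0. -1.] [-39.9  -1.5  96.5  -0.   85.  -16.5]
```

View pics/c13.png

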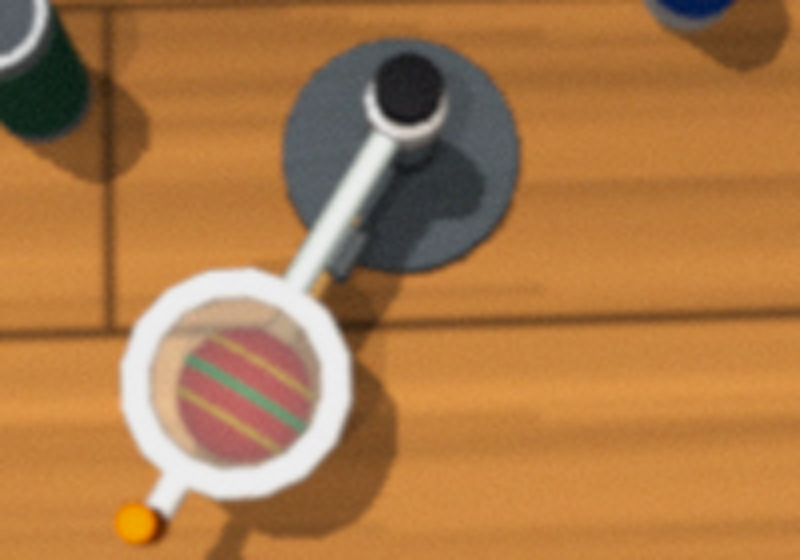

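View pics/s9.png

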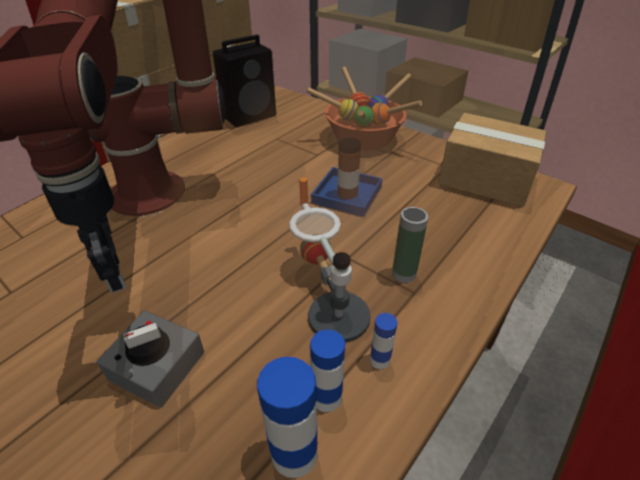

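```bash
python3 - <<'E' | tail -2
from m import *
f2=lambda u,v,z:f(u,v,230,180,4,z)
for n,l in dict(lens=f2(236.5,383,.133),peg=f2(138,523,.19),ball=f2(248,394,.058)).items():print(n,l.round(4),np.degrees(np.arctan2(l[1]-base[1],l[0]-base[0])).round(2), end="; ")
print()
E
```

```text
tray [0.452  0.3321 0.03  ] [np.float64(0.147), np.float64(0.1486), np.float64(0.1479), np.float64(0.1528)] yaw 14.791087175605838
lens [0.5618 0.0598 0.133 ] 147.12; peg [0.4993 0.0994 0.19  ] 147.29; ball [0.5628 0.0582 0.058 ] 147.41;
```

The lens (147.1–147.3°) and the maraca (147.4°) agree within 1–2 mm. Now I descend on the dial.

Call:
{"api": "carry_out", "payload": {
  "rows": [
    [[0, 0, -0.05, -0.12, -0.03, -0.4, 50], [0, 0, 0, 0, 0, -0.8, 50], [0, 0, 0, 0, 0, -0.9, 50], [0, 0, 0, 0, 0, -0.9, 50], [0, 0, 0, 0, 0, -0.4, 50]]
  ]
}}

```text
time: 17.2
tool_pos: [0.4914, -0.3184, 0.1673]
tool_rot: [0.693, -0.691, 0.148, -0.143]
contact_force: [-1.4, 0.0, -0.5]
gripper_width: 0.583
```

Call:
{"api": "carry_out", "payload": {
  "rows": [
    [[0, 0, 0, 0, 0, -0.2, 50], [0, 0, 0, 0, 0, -0.15, 50], [0, 0, 0, 0, 0, 0, 50]]
  ]
}}

```text
time: 17.5
tool_pos: [0.494, -0.3211, 0.1593]
tool_rot: [-0.692, 0.692, -0.145, 0.146]
contact_force: [0.4, -0.4, 0.0]
gripper_width: 0.585
```

```bash
python3 st.py; python3 -c "
from plant import *;import cv2
im=grab_frame('scene');cv2.imwrite('pics/s10.png',im)
from h import *
crop('','pics/s10.png',70,250,160,150,5,'pics/c14.png')"
```

```text
17.5 [ 0.494  -0.3211  0.1593] F [ 0.4 -0.4  0. ] w 0.585
yaw -23.8 ydir [ 0.001 -0.001 -1.   ] [-40.3   5.7 104.    0.   70.2 -16.5]
```

View pics/c14.png

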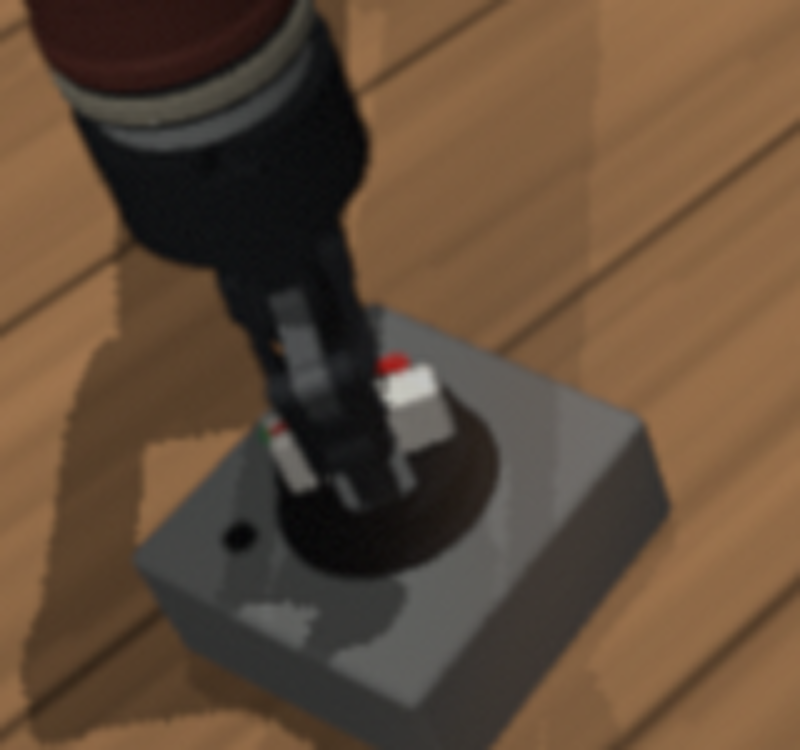

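The fingers straddle the white bar at its middle, near crop pixel (370,450). I'll close on it.

Call:
{"api": "carry_out", "payload": {
  "rows": [
    [[0, 0, 0, 0, 0, 0, 20], [0, 0, 0, 0, 0, 0, 5], [0, 0, 0, 0, 0, 0, 5], [0, 0, 0, 0, 0, 0, 5], [0, 0, 0, 0, 0, 0, 5]]
  ]
}}

```text
time: 18.05
tool_pos: [0.4942, -0.3214, 0.1597]
tool_rot: [-0.692, 0.692, -0.145, 0.146]
contact_force: [1.0, -1.5, 2.4]
gripper_width: 0.149
```

Call:
{"api": "carry_out", "payload": {
  "rows": [
    [[0, 0, 0, 0, 0, -0.05, 5], [0, 0, 0, 0, 0, -0.05, 5], [0, 0, 0, 0, 0, -0.05, 5], [0, 0, 0, 0, 0, 0, 5]]
  ]
}}

```text
time: 18.45
tool_pos: [0.4942, -0.3214, 0.1532]
tool_rot: [-0.692, 0.692, -0.145, 0.146]
contact_force: [3.1, -0.9, 6.1]
gripper_width: 0.147
```

Call:
{"api": "carry_out", "payload": {
  "rows": [
    [[0, 0, 0, 0, 0, -0.05, 5], [0, 0, 0, 0, 0, -0.04, 5], [0, 0, 0, 0, 0, 0, 5]]
  ]
}}

```text
time: 18.75
tool_pos: [0.4942, -0.3214, 0.1499]
tool_rot: [-0.692, 0.692, -0.145, 0.146]
contact_force: [1.5, -0.6, 6.6]
gripper_width: 0.147
```

Call:
{"api": "carry_out", "payload": {
  "rows": [
    [[0, 0, 0, 0, 0, -0.02, 5], [0, 0, 0, 0, 0, 0, 5]]
  ]
}}

```text
time: 18.95
tool_pos: [0.4942, -0.3215, 0.1494]
tool_rot: [-0.692, 0.692, -0.145, 0.146]
contact_force: [1.2, -1.3, 7.3]
gripper_width: 0.143
```

Call:
{"api": "carry_out", "payload": {
  "rows": [
    [[0, 0, 0, 0, 0, 0, 5]]
  ]
}}

```text
time: 19.05
tool_pos: [0.4942, -0.3215, 0.1494]
tool_rot: [-0.692, 0.692, -0.145, 0.146]
contact_force: [0.6, -0.9, 6.9]
gripper_width: 0.144
```

```bash
python3 st.py; python3 -c "
from plant import *;import cv2
im=grab_frame('scene');cv2.imwrite('pics/s11.png',im)
from h import *
crop('','pics/s11.png',70,250,160,150,5,'pics/c15.png')
p=[proj('scene',[.494+.034*np.cos(t),-.3215+.034*np.sin(t),z]) for z in (.08,.07) for t in [np.radians(-20)]];print((np.array(p)-[70,250])*5+2)"
```

```text
19.05 [ 0.4942 -0.3215  0.1494] F [ 0.6 -0.9  6.9] w 0.144
yaw -23.8 ydir [ 0.002 -0.001 -1.   ] [-40.3   6.5 104.3   0.   69.2 -16.5]
[[397.35169253 517.3354572 ]
 [405.44368062 534.38683985]]
```

View pics/c15.png

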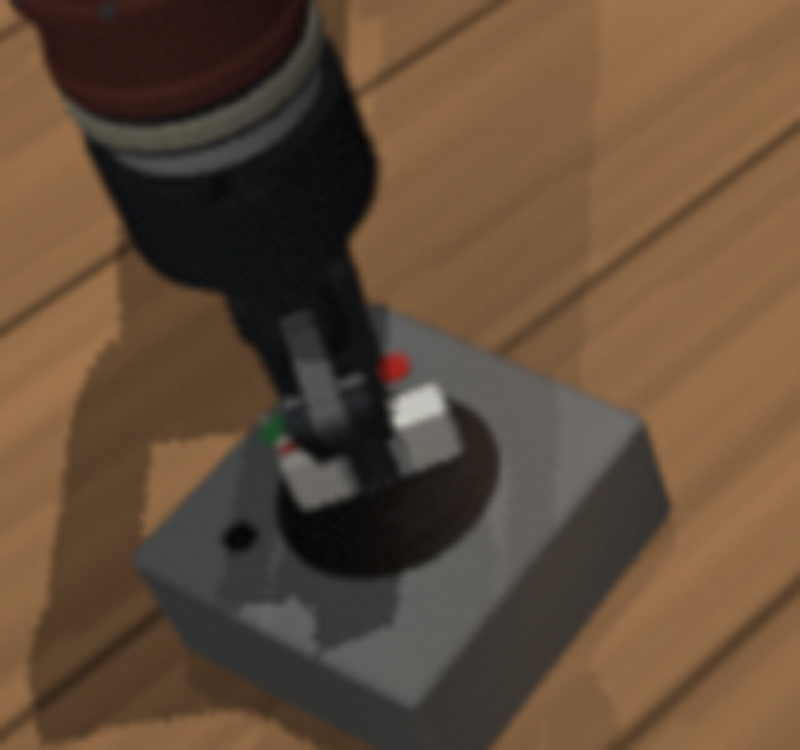

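The bar has gone down by about 10 mm: its corner moved from crop pixel (435,370) to (440,388). Next I turn it clockwise by 51.6°.

Call:
{"api": "carry_out", "payload": {
  "rows": [
    [[0, 0, -0.5, 0, 0, 0, 5], [0, 0, -0.9, 0, 0, 0, 5], [0, 0, -0.9, 0, 0, 0, 5], [0, 0, -0.9, 0, 0, 0, 5], [0, 0, 0, 0, 0, 0, 5]]
  ]
}}

```text
time: 19.6
tool_pos: [0.4943, -0.3215, 0.1495]
tool_rot: [-0.671, 0.672, -0.221, 0.223]
contact_force: [2.4, 0.2, 7.9]
gripper_width: 0.152
```

```bash
python3 -c "
from plant import state
s=state();print(s['ft_torque'],s['contact_force'])"; python3 st.py
```

```text
[-0.11108459 -0.14529854 -0.01798774] [2.44374514 0.18060066 7.86093858]
19.6 [ 0.4943 -0.3215  0.1495] F [2.4 0.2 7.9] w 0.152
yaw -36.6 ydir [ 0.001 -0.001 -1.   ] [-40.3   6.5 104.3  -0.   69.2  -3.7]
```

It turned 12.8°, past the 8.6° lock limit, with hardly any torque, so it is unlocked. I carry on turning.

Call:
{"api": "carry_out", "payload": {
  "rows": [
    [[0, 0, -0.95, 0, 0, 0, 5], [0, 0, -0.95, 0, 0, 0, 5], [0, 0, -0.95, 0, 0, 0, 5], [0, 0, -0.95, 0, 0, 0, 5], [0, 0, -0.95, 0, 0, 0, 5]]
  ]
}}

```text
time: 20.1
tool_pos: [0.4943, -0.3215, 0.1495]
tool_rot: [-0.625, 0.626, -0.329, 0.331]
contact_force: [1.0, 0.1, 6.8]
gripper_width: 0.149
```

Call:
{"api": "carry_out", "payload": {
  "rows": [
    [[0, 0, -0.95, 0, 0, 0, 5], [0, 0, -0.95, 0, 0, 0, 5], [0, 0, -0.95, 0, 0, 0, 5], [0, 0, -0.95, 0, 0, 0, 5], [0, 0, -0.9, 0, 0, 0, 5]]
  ]
}}

```text
time: 20.6
tool_pos: [0.4943, -0.3216, 0.1496]
tool_rot: [-0.563, 0.563, -0.427, 0.429]
contact_force: [0.7, -0.5, 7.2]
gripper_width: 0.146
```

Call:
{"api": "carry_out", "payload": {
  "rows": [
    [[0, 0, -0.2, 0, 0, 0, 5], [0, 0, 0, 0, 0, 0, 5]]
  ]
}}

```text
time: 20.8
tool_pos: [0.4943, -0.3215, 0.1495]
tool_rot: [-0.56, 0.561, -0.43, 0.432]
contact_force: [0.4, -0.3, 6.7]
gripper_width: 0.146
```

```bash
python3 st.py; python3 -c "
from plant import *;import cv2
im=grab_frame('scene');cv2.imwrite('pics/s12.png',im)
from h import *
crop('','pics/s12.png',70,250,160,150,5,'pics/c16.png')"
```

```text
20.8 [ 0.4943 -0.3215  0.1495] F [ 0.4 -0.3  6.7] w 0.146
yaw -75.1 ydir [ 0.002 -0.002 -1.   ] [-40.3   6.5 104.3  -0.   69.1  34.9]
```

View pics/c16.png

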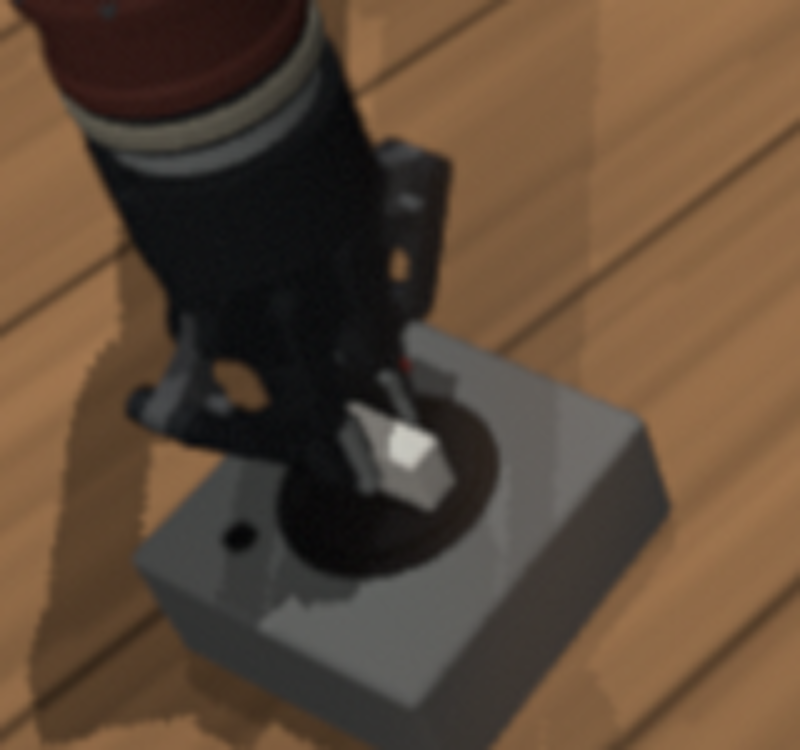

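The dial has turned 51.3°. I let it spring out by raising 10 mm with the grip held, then release.

Call:
{"api": "carry_out", "payload": {
  "rows": [
    [[0, 0, 0, 0, 0, 0.08, 5], [0, 0, 0, 0, 0, 0.08, 5], [0, 0, 0, 0, 0, 0.08, 5], [0, 0, 0, 0, 0, 0, 5]]
  ]
}}

```text
time: 21.25
tool_pos: [0.4941, -0.3214, 0.1586]
tool_rot: [-0.56, 0.561, -0.43, 0.432]
contact_force: [3.1, -2.4, 3.3]
gripper_width: 0.145
```

Call:
{"api": "carry_out", "payload": {
  "rows": [
    [[0, 0, 0, 0, 0, 0, 12], [0, 0, 0, 0, 0, 0, 20], [0, 0, 0, 0, 0, 0, 40], [0, 0, 0, 0, 0, 0, 50], [0, 0, 0, 0, 0, 0, 50]]
  ]
}}

```text
time: 21.75
tool_pos: [0.4929, -0.3204, 0.1568]
tool_rot: [0.56, -0.56, 0.432, -0.43]
contact_force: [0.2, 0.5, 1.0]
gripper_width: 0.587
```

Call:
{"api": "carry_out", "payload": {
  "rows": [
    [[0, 0, 0, 0, 0, 0.3, 50], [0, 0, 0, 0, 0, 0.8, 50], [0, 0, 0, 0, 0, 0.9, 50], [0, 0, 0, 0, 0, 0.9, 50], [0, 0, 0, 0, 0, 0.6, 50]]
  ]
}}

```text
time: 22.25
tool_pos: [0.4941, -0.3213, 0.3024]
tool_rot: [-0.56, 0.56, -0.43, 0.433]
contact_force: [0.1, -0.5, -0.5]
gripper_width: 0.583
```

Call:
{"api": "carry_out", "payload": {
  "rows": [
    [[0, 0, 0, -0.6, -0.6, 0, 50], [0, 0, 0, -0.6, -0.6, 0, 50], [0, 0, 0, -0.4, -0.6, 0, 50], [0, 0, 0, 0, -0.6, 0, 50], [0, 0, 0, 0, -0.3, 0, 50]]
  ]
}}

```text
time: 22.75
tool_pos: [0.429, -0.4305, 0.299]
tool_rot: [-0.56, 0.56, -0.431, 0.432]
contact_force: [0.8, -0.8, 0.1]
gripper_width: 0.588
```

```bash
python3 st.py; python3 -c "
from plant import *;import cv2
im=grab_frame('scene');cv2.imwrite('pics/s13.png',im)
im=grab_frame('top');cv2.imwrite('pics/t13.png',im)
from h import *
crop('','pics/t13.png',430,250,110,110,5,'pics/c17.png')"
```

```text
22.75 [ 0.429  -0.4305  0.299 ] F [ 0.8 -0.8  0.1] w 0.588
yaw -75.3 ydir [ 0.001 -0.001 -1.   ] [-52.1   0.8  95.1  -0.   84.   23.1]
```

View pics/c17.png

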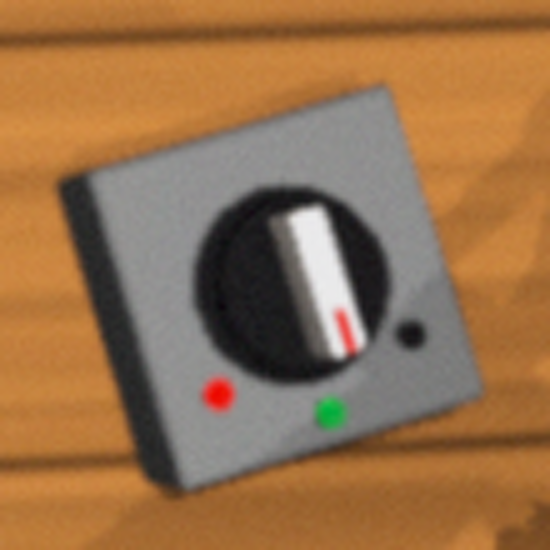

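View pics/s13.png

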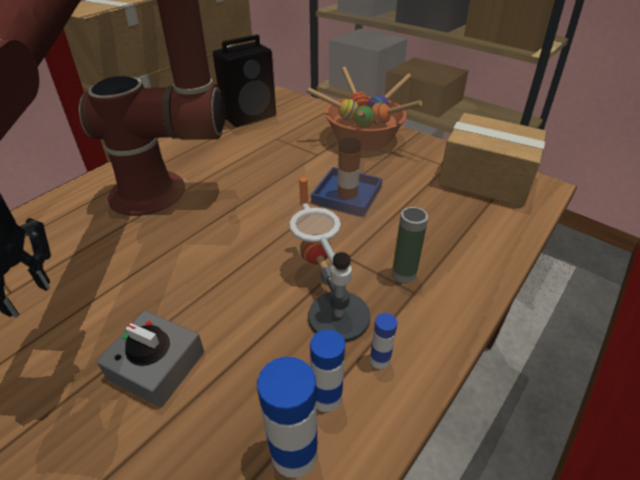

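View pics/t13.png

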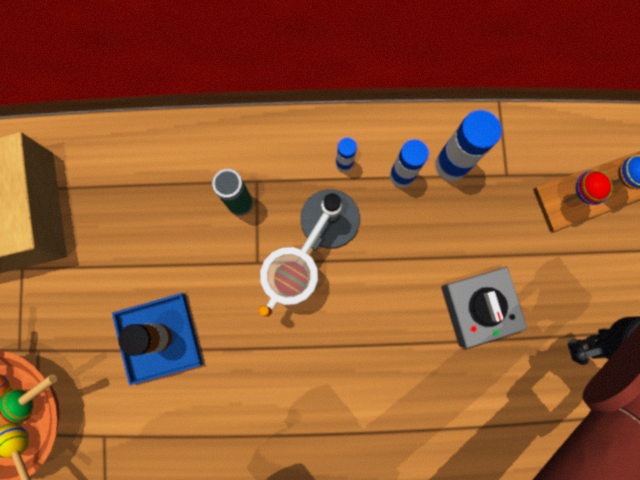

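```bash
python3 - <<'E'| tail -1
from m import *
e=[B(*c,.106) for c in((288,212),(324,205),(367,350),(330,358))]
d=e[2]+e[3]-e[0]-e[1];print("bar",np.mean(e,0).round(4),np.degrees(np.arctan2(d[1],d[0])))
E
```

```text
bar [ 0.4943 -0.3216  0.106 ] -167.2020988842205
```

The bar is back at its raised height and has turned about 53°, so it points at the green dot. I hand the job in.

```bash
python3 -c "
from plant import *
print(job_done())"
```

```text
the job is handed in; nothing more can be done
None
```

I did all three steps in the order asked and handed the job in at about 23 s on the robot's clock.

- **Container:** the varnish jar was the one in the swing. I set it upright in the blue tray. The glue bottle and the tin look unmoved in the last pictures.
- **Magnifier:** I swung it by the orange grip until the lens was over the maraca. After release the lens measured 147.1–147.3° about the post and the maraca 146.8–147.4°, so they agree to about 1–2 mm.
- **Light:** I pushed the dial in about 10 mm, turned it 51.3° clockwise and let it spring out. In the last top picture the bar had turned about 53.5°, and its red line pointed within about 3° of the green dot. The bar's centre matched its raised height.

No check failed. I saw no contact with the maraca or the arm that holds it, and nothing fell over. The highest force reading I saw was about 15 N. At the end the gripper was clear of everything.

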